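# Grey-scale reference tiles back on their rail

### The job

Line the four grey-scale reference tiles up on the black rail for the imager, one flat in each seat, face up, in order of shade from the darkest at the red-knob end to the lightest at the grey-knob end. One tile was glued to its holder again and is still held down in the bonding fixture: flip its toggle clamp fully open to free the tile, and leave the clamp open. Set the tiles down gently, never drop them, and leave the timer and the roll of tape where they are.

Things in the scene. Friction and masses are not known exactly. Their poses are not given: they have to be found in the camera images.
- tile_black: Loose grey-scale reference tile, the black one: a black glazed ceramic disc (39 mm across, 6 mm thick) bonded on a blue round holder 46 mm across and 12 mm high, in all 18 mm high, about 60 g. Origin: centre of the underside; z up when the ceramic face is up. It stands free on the bench or, in some starts, in the fixture's window under the clamp.
- tile_dark: Loose grey-scale reference tile, the dark grey one: a dark grey glazed ceramic disc (39 mm across, 6 mm thick) bonded on a blue round holder 46 mm across and 12 mm high, in all 18 mm high, about 60 g. Origin: centre of the underside; z up when the ceramic face is up. It stands free on the bench or, in some starts, in the fixture's window under the clamp.
- tile_light: Loose grey-scale reference tile, the light grey one: a light grey glazed ceramic disc (39 mm across, 6 mm thick) bonded on a blue round holder 46 mm across and 12 mm high, in all 18 mm high, about 60 g. Origin: centre of the underside; z up when the ceramic face is up. It stands free on the bench or, in some starts, in the fixture's window under the clamp.
- tile_white: Loose grey-scale reference tile, the white one: a white glazed ceramic disc (39 mm across, 6 mm thick) bonded on a blue round holder 46 mm across and 12 mm high, in all 18 mm high, about 60 g. Origin: centre of the underside; z up when the ceramic face is up. It stands free on the bench or, in some starts, in the fixture's window under the clamp.
- rail: Black rail fixed on the bench, 74 x 360 x 6 mm, with a row of four round seats, green-floored recesses 55 mm across and 3 mm deep (floor 3 mm above the bench). Origin: centre of its underside; y runs along the row; seat centres at x = 0, y = -0.1125, -0.0375, 0.0375, 0.1125 m. A knob, red or grey, on each end. Nothing stands beside the seats across the rail (along x): grip tiles that way.
- red_knob: Red knurled round knob, 21 mm across and 12 mm high, fixed on top of one end of the rail, 160 mm from its middle, marks the end for the darkest tile; an equal grey knob is on the other end. The rail may lie either way round. Origin: its underside, on its axis.
- fixture: Dark grey fixture fixed on the bench: plate 196 x 74 x 3 mm with a round through window (50 mm), where one tile stands on the bench under the 9 mm wide arm and rubber foot of a steel toggle clamp. Origin: centre of the window, bench height; x points from the window to the clamp, whose bracket stands at x = 0.07 to 0.13 m, 50 mm high. Nothing stands beside the tile along y: grip it that way.
- clamp_handle (a joint): Angle of the clamp's red handle: 0 shut (upright), 1.38 rad fully open. An 18 mm rod, it turns about a line along the fixture's y at x = 0.117, z = 0.030 m: radius r is at x = 0.117 + r sin, z = 0.030 + r cos; red grip r = 0.042 to 0.105. About 2 N on its top along +x opens it and it stays put; the arm swings up with it (40 deg at 0.7 rad, 11 past upright at 1.38, top at 0.13 m).
- lab_timer: Bystander: white square bench timer, 66 x 66 x 18 mm, loose. Origin: centre of the underside. Leave it where it is.
- label_tape: Bystander: roll of beige tape lying flat, 100 mm across, 25 mm high, loose. Origin: centre of the underside. Leave it where it is.

How it is judged:
By the outcome, as a careful person would: the job done as asked, in the order asked, and still so for the second after the job is handed in, with the robot touching nothing.
It also fails if it takes over 112 s, if anything falls off the work surface, if the arm or the gripper's body presses on something with over 40 N, if the wrist force passes 120 N, or if a joint passes its speed limit or range.

### The arm

A 6-joint arm with a two-finger parallel gripper is mounted at the origin on a cart in front of the work surface, level with it; the furniture and walls round the work are solid. World frame = base frame: x ahead of the robot, y to its left, z up, the work surface at z = 0. Lengths are in m, angles in degrees, forces in N, time in s.
With the tool pointing down it reaches from about 0.35 to 0.875 m from the base axis. Payload 4.2 kg.
Tool frame: the origin (TCP) lies between the finger pads; the fingertips stand 17 mm ahead of it and the grasp point (between the pads) lies 2 mm behind it; z points along the fingers, y is the line along which they close (so a half turn about z gives the same grasp; the last joint's range is limited). The gripper opens to 87 mm and grips with 3 to 60 N. Pads are 19 mm wide; open, the fingers measure 117 mm over their backs; the gripper's body (75 mm by 190 mm) begins 51 mm behind the grasp point.
Start: joints at [-59.782, 22.042, 0.453, 0, -68.411, -14.817], TCP at [0.166, -0.603, 0.24] pointing down, gripper open.
Joint ranges: [-179.83, 179.83], [-69.29, 118.12], [-61.27, 80.66], [-181.25, 117.63], [-171.15, -9.14], [-177.46, 177.46]. Speed limits (degrees/s): [159.86, 159.86, 180, 180, 180, 180].

### API

Orientations are given as a 3x3 rotation matrix whose columns are the frame's x, y, z axes.
In Python, from station import r gives the robot as it stands.
- The arm moves only by the tool servo_tool, never from a script. Its argument "targets" is a list of rows, each a list of 5 numbers: the shift along the world's x, y, z in units of 30 mm (1.0 is 30 mm), then the turn about the world's z in rad, then the finger opening in mm, from 0 to 87. In form: [[x, y, z, turn, gripper], ...]. A call has exactly 5 rows; each row is the pose to reach, as a shift and turn from the pose commanded when the call began; what a row does not reach only later rows make up. A row lasts 1/12 s, in which the tool goes at most 41.7 mm and 7.16 degrees, less where a joint would pass 70% of its speed; a pose out of reach is approached as far as the arm can. A call with a gripper value outside its range is refused whole. The fingers move at their own pace and stop on an object; the grip force is fixed at half the most. Time passes only in rows, so rows that repeat a pose let the fingers close, or fill a call up. It gives the time, the measured TCP pose, the force, the opening and the grip force at its end, in the units of the state.
- r.sense(): the state, without advancing time (a new reading comes with each control period).
- r.capture(name): name is "scene" or "top" or "wrist"; returns a dict with "pixels" (400x640x3 uint8, red, green, blue), "fx", "fy", "cx", "cy" (pixels), "dist_coeffs" ([k1, k2, p1, p2, k3] as OpenCV has them; the pictures are not rectified), "world_from_camera" (4x4, takes a point from camera to world coordinates). Camera axes: x right, y down, z forward; pixel columns grow to the right and rows downward; lengths in m; the calibration is good to about 2 mm. A picture is of the moment at which its call begins. There is no depth.
- r.finish_job(): hands the job in; it is judged then, once.
The state is a dict: "time_s": time; "joints": joint angles; "joint_velocities": joint speeds; "effort": joint torques, N m; "tcp_pos": TCP position; "ee_rot": TCP orientation; "wrist_force": force on the tool from outside, world axes, zero at the start; "moment": the same for the moment, N m; "gripper_width": opening from 0.0 (shut) to 1.0 (fully open); "gripper_force": force on a finger pad.
Only numpy, scipy, OpenCV 4.12 (cv2) and the standard library are available. Lean on these libraries where they do the work, as an engineer would, in place of code of your own. Each camera call takes 0.05 s, during which the arm holds its last target. There are 200 camera calls.

## Working session

There is one attempt and no reset: what is moved stays moved. The work goes in short steps, Python scripts to look and compute and a tool call to move; the robot and the scene stay as the last step left them, time stands still between calls to the robot, and variables do not carry over. Pictures are saved under pics/ and viewed, at most 14 in all, crops included, and the job is handed in when it is done.

Besides the shell and the picture viewer there is one more tool, called as name([rows], argument=value, ...), one row to a line, values as JSON. servo_tool: Moves the arm, as the interface text tells. Its arguments: {"type":"object","properties":{"targets":{"type":"array","items":{"type":"array","items":{"type":"number"}}}},"required":["targets"]}

```bash
mkdir -p pics
cat > h.py <<'E'
import numpy as np, cv2
from station import r
def cap(n,f=None):
    c=r.capture(n)
    if f: cv2.imwrite('pics/'+f,c['pixels'][:,:,::-1])
    return c
def ray(c,u,v,z):
    K=np.array([[c['fx'],0,c['cx']],[0,c['fy'],c['cy']],[0,0,1]],float)
    p=cv2.undistortPoints(np.array([[[u,v]]],float),K,np.array(c['dist_coeffs'],float))[0,0]
    T=np.array(c['world_from_camera']); d=T[:3,:3]@[p[0],p[1],1]; o=T[:3,3]
    return o+d*(z-o[2])/d[2]
def blobs(c,lo,hi,amin=60):
    hsv=cv2.cvtColor(c['pixels'],cv2.COLOR_RGB2HSV)
    m=cv2.inRange(hsv,np.array(lo),np.array(hi))
    n,l,s,ce=cv2.connectedComponentsWithStats(m)
    return [(s[i,4],s[i,:4].tolist(),ce[i]) for i in range(1,n) if s[i,4]>=amin]
E
python3 - <<'E'
from h import *
print({k:np.round(v,3).tolist() for k,v in r.sense().items()})
for n in('top','scene'): 
    c=cap(n,n+'0.png'); print(np.round(c['world_from_camera'],3).tolist())
E
```

```text
{'time_s': 0.0, 'joints': [-59.782, 22.091, 0.378, -0.03, -68.412, -14.816], 'joint_velocities': [-0.095, 0.07, -0.114, -0.019, 0.1, 0.079], 'effort': [0.001, -39.067, 18.741, 4.22, 0.011, -0.0], 'tcp_pos': [0.166, -0.602, 0.238], 'ee_rot': [[-0.964, -0.265, -0.001], [-0.265, 0.964, 0.002], [0.0, 0.002, -1.0]], 'wrist_force': [0.832, -0.275, -0.276], 'moment': [0.008, 0.034, 0.038], 'gripper_force': 0.0, 'gripper_width': 1.0}
[[0.013, -0.985, 0.175, 0.412], [-1.0, -0.012, 0.007, -0.06], [-0.005, -0.175, -0.985, 1.023], [0.0, 0.0, 0.0, 1.0]]
[[-0.801, -0.275, 0.532, -0.021], [-0.599, 0.374, -0.708, 0.775], [-0.004, -0.886, -0.464, 0.589], [0.0, 0.0, 0.0, 1.0]]
```

View pics/top0.png

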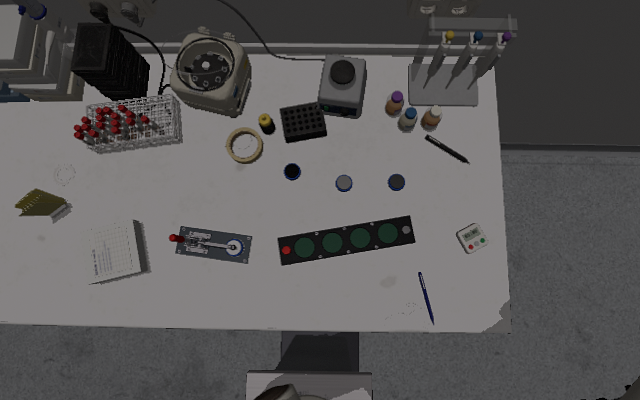

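View pics/scene0.png

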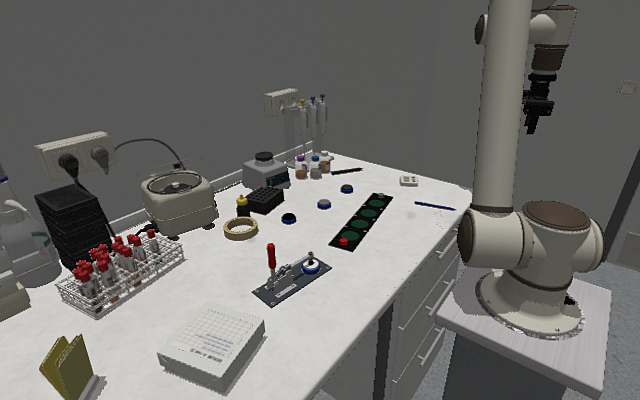

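The top view shows the fixture, with the white tile at (235,246) and the red handle at (175,238). The black tile is at (292,171), light at (344,183) and dark at (397,182). The rail's red knob is at (286,250) and its grey knob at (406,230). The tape is at (244,146) and the timer at (472,238).

Run:
```python
from h import *
c=cap('top'); 
print('green')
for a,b,ce in blobs(c,(40,60,20),(90,255,255),80):
    print(a,b,np.round(ray(c,*ce,0.003),4))
print('blue')
hsv=cv2.cvtColor(c['pixels'],cv2.COLOR_RGB2HSV); m=cv2.inRange(hsv,np.array((100,90,20)),np.array((130,255,255)))
for (u,v) in((235,246),(292,171),(344,183),(397,182)):
    ys,xs=np.nonzero(m[v-14:v+15,u-14:u+15]); 
    pts=np.stack([xs+u-14,ys+v-14],1).astype(np.float32)
    (x,y),R=cv2.minEnclosingCircle(pts); h=cv2.moments(cv2.convexHull(pts))
    print(len(pts),x,y,R,np.round(ray(c,x,y,0.009),4), np.round(ray(c,h['m10']/h['m00'],h['m01']/h['m00'],0.009),4))
    print(c['pixels'][v,u])
print('red')
for a,b,ce in blobs(c,(0,150,60),(6,255,255),25)+blobs(c,(174,150,60),(180,255,255),25): 
    if ce[1]>200: print(a,b,ce,np.round(ray(c,*ce,0.018),4),np.round(ray(c,*ce,0.135),4))
# fixture plate corners
p=c['pixels'].astype(int)
g=cv2.inRange(c['pixels'],np.array((30,30,30)),np.array((110,120,130)))
g[:215]=0;g[275:]=0;g[:,:160]=0;g[:,262:]=0
g=cv2.morphologyEx(g,cv2.MORPH_OPEN,np.ones((3,3)))
cs,_=cv2.findContours(g,0,2);k=max(cs,key=cv2.contourArea);rr=cv2.minAreaRect(k)
print(rr); print([np.round(ray(c,*q,0.003),4).tolist() for q in cv2.boxPoints(rr)])
cv2.imwrite('pics/t.png',cv2.resize(c['pixels'][150:280,160:420,::-1],None,fx=3,fy=3,interpolation=2))
```

```text
green
330 [377, 223, 21, 21] [ 0.5072 -0.2016  0.003 ]
337 [350, 228, 21, 20] [ 0.4937 -0.128   0.003 ]
335 [322, 233, 21, 20] [ 0.4801 -0.0543  0.003 ]
340 [294, 237, 21, 21] [0.4665 0.0196 0.003 ]
blue
66 233.72772216796875 247.16336059570312 8.918981552124023 [0.4633 0.2047 0.009 ] [0.4631 0.2046 0.009 ]
[46 45 45]
70 291.75 171.0 8.310484886169434 [0.6718 0.0577 0.009 ] [0.6713 0.0573 0.009 ]
[5 5 6]
57 343.6891784667969 182.8783721923828 8.324808120727539 [ 0.6403 -0.0841  0.009 ] [ 0.6404 -0.0838  0.009 ]
[79 77 77]
73 396.09503173828125 181.7396697998047 8.335667610168457 [ 0.6451 -0.2261  0.009 ] [ 0.6449 -0.226   0.009 ]
[38 36 36]
red
29 [169, 235, 6, 6] [171.72413793 237.4137931 ] [0.486  0.3681 0.018 ] [0.4773 0.3183 0.135 ]
56 [282, 246, 9, 8] [285.96428571 249.58928571] [0.4584 0.0653 0.018 ] [0.453  0.0507 0.135 ]
((213.14471435546875, 244.4510040283203), (73.78419494628906, 28.659698486328125), 7.85331392288208)
[[0.4443, 0.3631, 0.003], [0.5201, 0.3587, 0.003], [0.4957, 0.16, 0.003], [0.4209, 0.1668, 0.003]]
```

View pics/t.png

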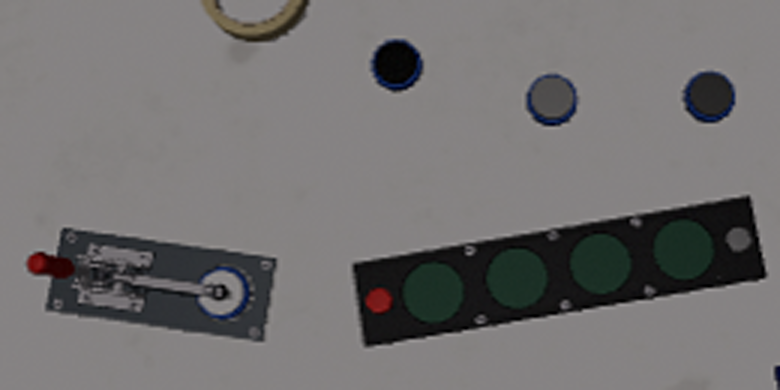

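servo_tool([
  [4,5.6,0,0.59,0],
  [4,5.6,0,0.59,0],
  [4,5.6,0,0.59,0],
  [4,5.6,0,0.59,0],
  [4,5.6,0,0.59,0],
])

```text
time_s: 0.57
tcp_pos: [0.2865, -0.4327, 0.2393]
ee_rot: [[-0.649, -0.76, -0.0], [-0.76, 0.649, 0.0], [-0.0, 0.001, -1.0]]
wrist_force: [0.2, 0.6, 0.5]
gripper_width: 0.71
gripper_force: 0.0
```

servo_tool([
  [4,5.6,0,0.59,0],
  [4,5.6,0,0.59,0],
  [4,5.6,0,0.59,0],
  [4,5.6,0,0.59,0],
  [4,5.6,0,0.59,0],
])

```text
time_s: 0.98
tcp_pos: [0.4067, -0.2645, 0.2396]
ee_rot: [[-0.116, -0.993, 0.0], [-0.993, 0.116, 0.0], [-0.0, -0.0, -1.0]]
wrist_force: [1.5, 0.0, 0.2]
gripper_width: 0.323
gripper_force: 0.0
```

servo_tool([
  [0.7,6,0,0,0],
  [0.7,6,0,0,0],
  [0.7,6,0,0,0],
  [0.7,6,0,0,0],
  [0.7,6,0,0,0],
])

```text
time_s: 1.4
tcp_pos: [0.427, -0.0829, 0.2397]
ee_rot: [[-0.118, -0.993, 0.001], [-0.993, 0.118, 0.001], [-0.001, -0.001, -1.0]]
wrist_force: [-0.6, -0.7, -0.0]
gripper_width: 0.013
gripper_force: 0.0
```

servo_tool([
  [0.7,6,0,0,0],
  [0.7,6,0,0,0],
  [0.7,6,0,0,0],
  [0.7,6,0,0,0],
  [0.7,6,0,0,0],
])

```text
time_s: 1.82
tcp_pos: [0.4485, 0.0975, 0.2396]
ee_rot: [[-0.118, -0.993, 0.001], [-0.993, 0.118, 0.001], [-0.001, -0.001, -1.0]]
wrist_force: [0.1, -0.6, 0.4]
gripper_width: 0.006
gripper_force: 0.0
```

Run:
```python
from h import *
c=cap('wrist','w1.png'); print(np.round(c['world_from_camera'],3).tolist()); print(r.sense()['tcp_pos'],r.sense()['joints'])
```

```text
[[-0.993, 0.113, 0.031, 0.441], [0.117, 0.96, 0.256, 0.028], [-0.0, 0.258, -0.966, 0.384], [0.0, 0.0, 0.0, 1.0]]
[0.44878426 0.09783504 0.23943786] [ 3.26497277e+01  5.65514731e+00 -2.17001837e+01 -1.24175522e-02
 -6.25714234e+01 -3.93531322e+01]
```

View pics/w1.png

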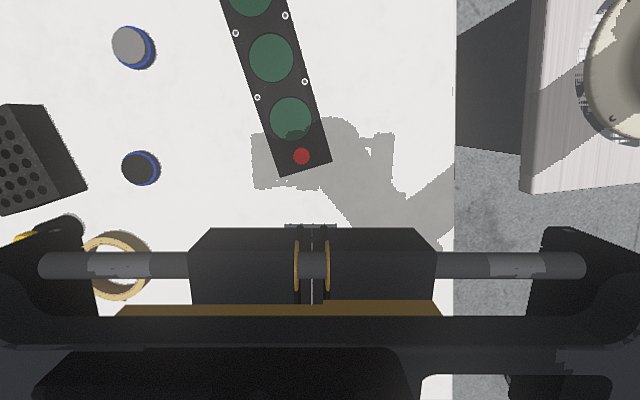

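servo_tool([
  [0.8,6,0,0,0],
  [0.8,6,0,0,0],
  [0.8,6,0,0,0],
  [0.8,6,0,0,0],
  [0.8,6,0,0,0],
])

```text
time_s: 2.28
tcp_pos: [0.4726, 0.2774, 0.239]
ee_rot: [[-0.119, -0.993, 0.001], [-0.993, 0.119, 0.001], [-0.001, -0.001, -1.0]]
wrist_force: [0.7, -0.3, -0.5]
gripper_width: 0.004
gripper_force: 0.0
```

servo_tool([
  [0,0,-1.2,0,0],
  [0,0,-2.4,0,0],
  [0,0,-3.5,0,0],
  [0,0,-3.5,0,0],
  [0,0,-3.5,0,0],
])

```text
time_s: 2.7
tcp_pos: [0.4716, 0.2722, 0.1335]
ee_rot: [[-0.122, -0.993, -0.003], [-0.993, 0.122, -0.004], [0.004, 0.002, -1.0]]
wrist_force: [0.1, -1.2, 0.5]
gripper_width: 0.006
gripper_force: 0.0
```

Run:
```python
from h import *
cap('top','a.png'); c=cap('scene'); cap('wrist','w2.png')
a=cv2.imread('pics/a.png')[190:290,150:270]; b=c['pixels'][220:320,230:350,::-1]; w=cv2.resize(cv2.imread('pics/w2.png'),(480,300))
o=np.zeros((600,800,3),np.uint8); o[:300,:360]=cv2.resize(a,(360,300)); o[:300,360:720]=cv2.resize(b,(360,300)); o[300:,:480]=w
cv2.imwrite('pics/m2.png',o)
```

```text
(no output)
```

View pics/m2.png

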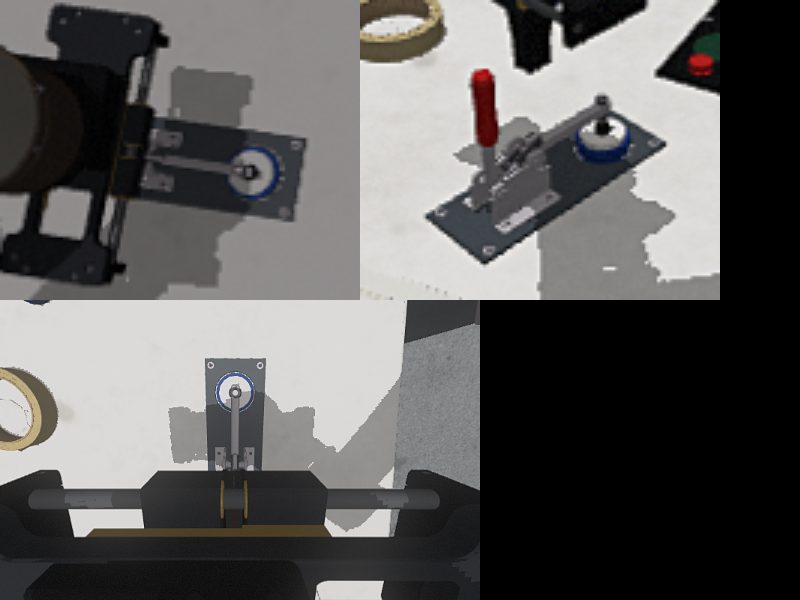

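servo_tool([
  [0.08,0.66,0,0,0],
  [0.14,1.16,0,0,0],
  [0.19,1.6,0,0,0],
  [0.24,2.0,0,0,0],
  [0.24,2.0,0,0,0],
])

```text
time_s: 3.27
tcp_pos: [0.4797, 0.3359, 0.1349]
ee_rot: [[-0.12, -0.993, 0.001], [-0.993, 0.12, 0.002], [-0.002, -0.001, -1.0]]
wrist_force: [1.0, -0.4, 0.0]
gripper_width: 0.005
gripper_force: 0.0
```

servo_tool([
  [0.06,0.47,-0.17,0,0],
  [0.12,0.95,-0.4,0,0],
  [0.16,1.32,-0.73,0,0],
  [0.21,1.7,-1.1,0,0],
  [0.21,1.7,-1.1,0,0],
])

```text
time_s: 3.68
tcp_pos: [0.4848, 0.386, 0.0981]
ee_rot: [[-0.121, -0.993, -0.002], [-0.993, 0.121, -0.002], [0.002, 0.002, -1.0]]
wrist_force: [0.6, -0.5, 0.2]
gripper_width: 0.004
gripper_force: 0.0
```

servo_tool([
  [0.03,0.25,-0.45,0,0],
  [0.05,0.4,-0.85,0,0],
  [0.05,0.4,-0.95,0,0],
  [0.05,0.4,-1.0,0,0],
  [0.05,0.4,-1.0,0,0],
])

```text
time_s: 4.1
tcp_pos: [0.4872, 0.3979, 0.0724]
ee_rot: [[-0.121, -0.993, 0.002], [-0.993, 0.121, 0.002], [-0.003, -0.001, -1.0]]
wrist_force: [-2.7, 0.7, 6.2]
gripper_width: 0.006
gripper_force: 2.9
```

Run:
```python
from h import *
cap('top','a.png'); c=cap('scene')
a=cv2.imread('pics/a.png')[190:290,130:270]; b=c['pixels'][200:320,190:350,::-1]
o=np.hstack([cv2.resize(a,(400,300)),cv2.resize(b,(400,300))])
cv2.imwrite('pics/m3.png',o); print(r.sense()['wrist_force'])
```

```text
[-2.80316035  0.7371302   5.31354665]
```

View pics/m3.png

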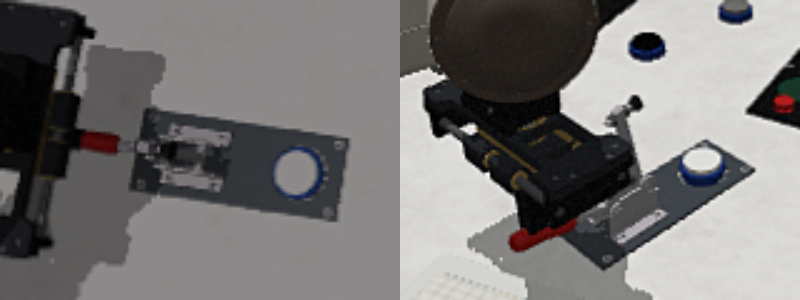

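servo_tool([
  [0,0,-0.1,0,0],
  [0,0,-0.15,0,0],
  [0,0,-0.15,0,0],
  [0,0,-0.15,0,0],
  [0,0,-0.15,0,0],
])

```text
time_s: 4.62
tcp_pos: [0.4874, 0.3981, 0.0717]
ee_rot: [[-0.12, -0.993, 0.003], [-0.993, 0.12, 0.004], [-0.004, -0.003, -1.0]]
wrist_force: [-8.4, -1.5, 21.2]
gripper_width: 0.002
gripper_force: 10.9
```

servo_tool([
  [0,0,1.3,0,0],
  [0,0,2.6,0,0],
  [0,0,3.9,0,40],
  [0,0,5.2,0,87],
  [0,0,6,0,87],
])

```text
time_s: 5.03
tcp_pos: [0.4882, 0.3975, 0.2516]
ee_rot: [[-0.121, -0.993, 0.005], [-0.993, 0.121, 0.005], [-0.006, -0.004, -1.0]]
wrist_force: [-0.1, 0.8, 0.2]
gripper_width: 0.156
gripper_force: 0.0
```

servo_tool([
  [-0.2,-1.6,0,0,87],
  [-0.3,-2.6,0,0,87],
  [-0.4,-3.4,0,0,87],
  [-0.4,-3.4,0,0,87],
  [-0.4,-3.4,0,0,87],
])

```text
time_s: 5.45
tcp_pos: [0.4751, 0.2936, 0.2471]
ee_rot: [[-0.123, -0.992, 0.001], [-0.992, 0.123, 0.001], [-0.001, -0.001, -1.0]]
wrist_force: [-0.3, -0.2, 0.9]
gripper_width: 0.525
gripper_force: 0.0
```

```bash
cat >> h.py <<'E'
def tile(c,guess,z=0.009):
    """centre of blue holder near world guess, from hull of its blue pixels"""
    hsv=cv2.cvtColor(c['pixels'],cv2.COLOR_RGB2HSV)
    m=cv2.inRange(hsv,np.array((100,90,20)),np.array((130,255,255)))
    v,u=np.nonzero(m)
    P=np.array([ray(c,a,b,z)[:2] for a,b in zip(u,v)])
    k=np.hypot(*(P-guess).T)<0.045
    (x,y),R=cv2.minEnclosingCircle(P[k].astype(np.float32)); return round(x,4),round(y,4),round(R,4),int(k.sum())
E
python3 - <<'E'
from h import *
c=cap('wrist','w3.png'); t=cap('top','a.png')
for n,g in(('white',(.463,.2047)),('black',(.672,.0575)),('light',(.640,-.084)),('dark',(.645,-.226))):
    for q,cc in(('w',c),('t',t)):
        for z in (.006,.012):
            try: print(n,q,z,tile(cc,g,z))
            except Exception as e: print(n,q,'-')
print(r.sense()['tcp_pos'])
g=[ (a,b,np.round(ray(c,*ce,.003),4)) for a,b,ce in blobs(c,(40,60,20),(90,255,255),200)]; print(g)
a=cv2.imread('pics/a.png')[190:290,130:270]; o=np.hstack([cv2.resize(a,(320,230)),cv2.resize(cv2.imread('pics/w3.png'),(368,230))]); cv2.imwrite('pics/m4.png',o)
E
```

```text
white w 0.006 (0.464, 0.2041, 0.0231, 247)
white w 0.012 (0.464, 0.2044, 0.0228, 247)
white t 0.006 (0.4631, 0.2059, 0.0239, 70)
white t 0.012 (0.4628, 0.2043, 0.0238, 70)
black w 0.006 (0.6754, 0.0591, 0.0227, 179)
black w 0.012 (0.6721, 0.0617, 0.0223, 179)
black t 0.006 (0.6726, 0.0575, 0.0233, 71)
black t 0.012 (0.671, 0.0568, 0.0232, 71)
light w 0.006 (0.0, 0.0, 0.0, 0)
light w 0.012 (0.0, 0.0, 0.0, 0)
light t 0.006 (0.641, -0.0837, 0.0231, 55)
light t 0.012 (0.6397, -0.0836, 0.0229, 55)
dark w 0.006 (0.0, 0.0, 0.0, 0)
dark w 0.012 (0.0, 0.0, 0.0, 0)
dark t 0.006 (0.6456, -0.227, 0.0234, 73)
dark t 0.012 (0.6443, -0.226, 0.0233, 73)
[0.47533769 0.29508256 0.24678857]
[]
```

View pics/m4.png

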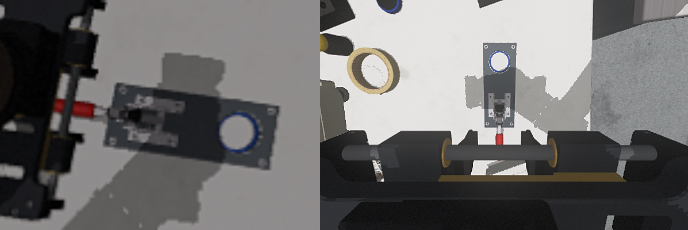

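servo_tool([
  [-0.2,-1.5,0,0,87],
  [-0.39,-3.0,0,0,87],
  [-0.39,-3.0,-1.2,0,87],
  [-0.39,-3.0,-2.4,0,87],
  [-0.39,-3.0,-3,0,87],
])

```text
time_s: 5.97
tcp_pos: [0.4618, 0.2036, 0.1535]
ee_rot: [[-0.123, -0.992, -0.004], [-0.992, 0.123, -0.002], [0.002, 0.004, -1.0]]
wrist_force: [-0.2, 0.1, -0.0]
gripper_width: 0.968
gripper_force: 0.0
```

servo_tool([
  [0,0,-0.8,0,87],
  [0,0,-1.6,0,87],
  [0,0,-2.4,0,87],
  [0,0,-3,0,87],
  [0,0,-3,0,87],
])

```text
time_s: 6.38
tcp_pos: [0.4614, 0.2039, 0.0629]
ee_rot: [[-0.121, -0.993, -0.007], [-0.993, 0.122, -0.005], [0.006, 0.006, -1.0]]
wrist_force: [-1.1, -0.8, -0.3]
gripper_width: 0.995
gripper_force: 0.0
```

servo_tool([
  [0.06,0,-0.6,0,87],
  [0.06,0,-1.2,0,87],
  [0.06,0,-1.2,0,87],
  [0.06,0,-1.2,0,87],
  [0.06,0,-1.2,0,87],
])

```text
time_s: 6.8
tcp_pos: [0.466, 0.2054, 0.0322]
ee_rot: [[-0.121, -0.993, 0.002], [-0.993, 0.121, 0.001], [-0.001, -0.002, -1.0]]
wrist_force: [-0.1, 0.7, -0.4]
gripper_width: 0.996
gripper_force: 0.0
```

```bash
python3 -c "
from h import *
s=r.sense();print(s['tcp_pos'],s['wrist_force'])"
```

```text
[0.46600707 0.2054452  0.03216178] [-0.05186019  0.65313541 -0.36989771]
```

servo_tool([
  [-0.07,-0.03,-0.3,0,87],
  [-0.07,-0.03,-0.3,0,87],
  [-0.07,-0.03,-0.3,0,87],
  [-0.07,-0.03,-0.3,0,87],
  [-0.07,-0.03,-0.3,0,40],
])

```text
time_s: 7.22
tcp_pos: [0.4635, 0.204, 0.0229]
ee_rot: [[-0.121, -0.993, 0.001], [-0.993, 0.121, 0.001], [-0.001, -0.001, -1.0]]
wrist_force: [0.2, -0.8, -0.7]
gripper_width: 0.972
gripper_force: 0.0
```

servo_tool([
  [0,0,0,0,40],
  [0,0,0,0,40],
  [0,0,0,0,40],
  [0,0,0,0,40],
  [0,0,0,0,40],
])

```text
time_s: 7.63
tcp_pos: [0.463, 0.2036, 0.0221]
ee_rot: [[-0.122, -0.993, 0.0], [-0.993, 0.122, -0.0], [0.0, -0.0, -1.0]]
wrist_force: [0.9, -0.1, 0.8]
gripper_width: 0.631
gripper_force: 0.0
```

servo_tool([
  [0,0,0,0,40],
  [0,0,0,0,40],
  [0,0,0,0,40],
  [0,0,0,0,40],
  [0,0,0,0,40],
])

```text
time_s: 8.05
tcp_pos: [0.463, 0.2036, 0.022]
ee_rot: [[-0.122, -0.993, -0.0], [-0.993, 0.122, -0.0], [0.0, 0.0, -1.0]]
wrist_force: [-0.9, -0.4, 0.1]
gripper_width: 0.513
gripper_force: 30.0
```

servo_tool([
  [0,0,0.2,0,40],
  [0,0,0.7,0,40],
  [0,0,1.7,0,40],
  [0,0,2.8,0,40],
  [0,0,4,0,40],
])

```text
time_s: 8.47
tcp_pos: [0.4621, 0.2029, 0.1429]
ee_rot: [[-0.122, -0.993, -0.002], [-0.993, 0.122, -0.002], [0.002, 0.002, -1.0]]
wrist_force: [0.9, 0.7, -0.6]
gripper_width: 0.514
gripper_force: 30.0
```

servo_tool([
  [0.56,-1.1,0.4,0.15,40],
  [0.56,-2.2,0.6,0.3,40],
  [0.56,-3.3,0.6,0.3,40],
  [0.56,-4.4,0.6,0.3,40],
  [0.56,-5.2,0.6,0.3,40],
])

```text
time_s: 8.88
tcp_pos: [0.479, 0.0454, 0.1606]
ee_rot: [[0.176, -0.984, -0.0], [-0.984, -0.176, 0.0], [-0.0, 0.0, -1.0]]
wrist_force: [1.2, -0.5, -1.6]
gripper_width: 0.516
gripper_force: 30.0
```

servo_tool([
  [0.56,-1.1,0,0,40],
  [0.56,-2.2,0,0,40],
  [0.56,-3.3,0,0,40],
  [0.56,-4.4,0,0,40],
  [0.56,-5.2,0,0,40],
])

```text
time_s: 9.3
tcp_pos: [0.4959, -0.1106, 0.1603]
ee_rot: [[0.176, -0.984, -0.0], [-0.984, -0.176, -0.0], [-0.0, 0.0, -1.0]]
wrist_force: [0.0, -1.3, -0.6]
gripper_width: 0.511
gripper_force: 30.0
```

Run:
```python
from h import *
s=r.sense();print(s['tcp_pos'],s['ee_rot'][:,1],s['gripper_width'],s['gripper_force'],s['joints'])
c=cap('wrist','w5.png')
for a,b,ce in blobs(c,(40,60,20),(90,255,255),200): print(a,b,np.round(ray(c,*ce,.003),4))
for n,g in(('black',(.672,.0575)),('light',(.640,-.084)),('dark',(.645,-.226))):
  for z in (.006,.012): print(n,tile(c,g,z))
```

```text
[ 0.49592954 -0.1106375   0.16032898] [-9.84436889e-01 -1.75738168e-01  3.27624519e-04] 0.5105980013119951 30.001044273376465 [ 5.75390261e+00  1.51175141e+01 -2.22770720e+01 -2.32036147e-05
 -5.26242415e+01  4.36772956e+00]
2316 [290, 73, 53, 56] [ 0.5083 -0.2025  0.003 ]
272 [305, 153, 30, 33] [ 0.492  -0.1349  0.003 ]
810 [294, 282, 45, 22] [0.4681 0.0131 0.003 ]
black (0.0, 0.0, 0.0, 0)
black (0.0, 0.0, 0.0, 0)
light (0.6438, -0.0823, 0.0232, 263)
light (0.6411, -0.0843, 0.0228, 263)
dark (0.6487, -0.2274, 0.0232, 379)
dark (0.6459, -0.2265, 0.0227, 379)
```

View pics/w5.png

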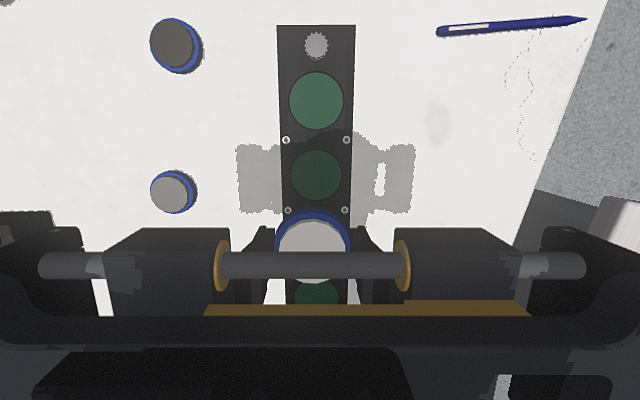

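servo_tool([
  [0.2,-1.2,0,0,40],
  [0.4,-2.3,0,0,40],
  [0.4,-3.06,-0.9,0,40],
  [0.4,-3.06,-2.0,0,40],
  [0.4,-3.06,-3.0,0,40],
])

```text
time_s: 9.77
tcp_pos: [0.5084, -0.2016, 0.0695]
ee_rot: [[0.174, -0.985, 0.002], [-0.985, -0.174, 0.0], [0.0, -0.002, -1.0]]
wrist_force: [-0.0, -0.1, -0.2]
gripper_width: 0.517
gripper_force: 30.0
```

servo_tool([
  [0,0,-0.3,0,40],
  [0,0,-0.6,0,40],
  [0,0,-0.8,0,40],
  [0,0,-0.8,0,40],
  [0,0,-0.8,0,40],
])

```text
time_s: 10.18
tcp_pos: [0.5096, -0.2, 0.0472]
ee_rot: [[0.178, -0.984, 0.002], [-0.984, -0.178, -0.0], [0.001, -0.002, -1.0]]
wrist_force: [-0.6, 0.6, -0.0]
gripper_width: 0.513
gripper_force: 30.0
```

```bash
python3 -c "
from h import *
s=r.sense();print(s['tcp_pos'],s['wrist_force'])"
```

```text
[ 0.50964495 -0.20004039  0.04723471] [-0.57224972  0.55821456 -0.02537696]
```

servo_tool([
  [-0.06,-0.08,-0.2,0,40],
  [-0.06,-0.08,-0.4,0,40],
  [-0.06,-0.08,-0.55,0,40],
  [-0.06,-0.08,-0.64,0,40],
  [-0.06,-0.08,-0.64,0,40],
])

```text
time_s: 10.6
tcp_pos: [0.5063, -0.2026, 0.0261]
ee_rot: [[0.177, -0.984, -0.001], [-0.984, -0.177, 0.0], [-0.0, 0.001, -1.0]]
wrist_force: [0.3, -0.1, -1.3]
gripper_width: 0.511
gripper_force: 30.0
```

servo_tool([
  [0,0,-0.02,0,40],
  [0,0,-0.04,0,40],
  [0,0,-0.06,0,40],
  [0,0,-0.08,0,40],
  [0,0,-0.08,0,40],
])

```text
time_s: 11.02
tcp_pos: [0.507, -0.2026, 0.025]
ee_rot: [[0.177, -0.984, 0.0], [-0.984, -0.177, -0.0], [0.0, -0.0, -1.0]]
wrist_force: [-1.0, 0.6, 3.5]
gripper_width: 0.516
gripper_force: 30.0
```

servo_tool([
  [0,0,0,0,87],
  [0,0,0,0,87],
  [0,0,0,0,87],
  [0,0,0,0,87],
  [0,0,0,0,87],
])

```text
time_s: 11.43
tcp_pos: [0.5068, -0.2027, 0.0243]
ee_rot: [[0.177, -0.984, -0.0], [-0.984, -0.177, 0.0], [-0.0, 0.0, -1.0]]
wrist_force: [-1.0, 0.0, 0.6]
gripper_width: 0.806
gripper_force: 0.0
```

servo_tool([
  [0,0,0.2,0,87],
  [0,0,0.7,0,87],
  [0,0,1.6,0,87],
  [0,0,2.6,0,87],
  [0,0,3.2,0,87],
])

```text
time_s: 11.85
tcp_pos: [0.508, -0.203, 0.1237]
ee_rot: [[0.178, -0.984, 0.004], [-0.984, -0.178, -0.001], [0.002, -0.004, -1.0]]
wrist_force: [1.3, -0.4, 0.4]
gripper_width: 0.991
gripper_force: 0.0
```

servo_tool([
  [1,0.9,0,0,87],
  [2,1.8,0,0,87],
  [3,2.7,0,0,87],
  [4,3.6,0,0,87],
  [4.47,3.95,0,0,87],
])

```text
time_s: 12.27
tcp_pos: [0.6443, -0.081, 0.121]
ee_rot: [[0.18, -0.984, 0.003], [-0.984, -0.18, 0.0], [0.001, -0.003, -1.0]]
wrist_force: [0.5, -0.5, -0.1]
gripper_width: 1.0
gripper_force: 0.0
```

Run:
```python
from h import *
s=r.sense();print(s['tcp_pos'],s['wrist_force'])
c=cap('wrist'); t=cap('top','t5.png')
print('white',tile(t,(.507,-.2025),.012),'seat floor visible',[(a,np.round(ray(t,*ce,.003),3)) for a,b,ce in blobs(t,(40,60,20),(90,255,255),20)])
for z in (.006,.012): print('dark',tile(c,(.6455,-.2265),z))
```

```text
[ 0.64427635 -0.08097763  0.12104456] [ 0.45807811 -0.49336525 -0.06739842]
white (0.5062, -0.2018, 0.0241, 69) seat floor visible [(np.int32(55), array([ 0.51 , -0.193,  0.003])), (np.int32(337), array([ 0.494, -0.128,  0.003])), (np.int32(334), array([ 0.48 , -0.054,  0.003])), (np.int32(308), array([0.466, 0.02 , 0.003]))]
dark (0.6467, -0.2269, 0.024, 576)
dark (0.6469, -0.2251, 0.0234, 576)
```

servo_tool([
  [-0.08,-0.07,-1,0,87],
  [-0.08,-0.07,-2,0,87],
  [-0.08,-0.07,-2.7,0,87],
  [-0.08,-0.07,-2.9,0,87],
  [-0.08,-0.07,-2.9,0,87],
])

```text
time_s: 12.78
tcp_pos: [0.6366, -0.087, 0.0317]
ee_rot: [[0.176, -0.984, -0.005], [-0.984, -0.176, -0.0], [-0.0, 0.005, -1.0]]
wrist_force: [-1.0, -0.5, 0.3]
gripper_width: 0.999
gripper_force: 0.0
```

servo_tool([
  [0,0,0,0,87],
  [0,0,0,0,87],
  [0,0,0,0,87],
  [0,0,0,0,87],
  [0,0,0,0,87],
])

```text
time_s: 13.2
tcp_pos: [0.639, -0.0862, 0.0346]
ee_rot: [[0.177, -0.984, 0.002], [-0.984, -0.177, 0.0], [0.0, -0.002, -1.0]]
wrist_force: [0.7, 0.2, 0.3]
gripper_width: 1.0
gripper_force: 0.0
```

Correct and grip.

servo_tool([
  [0.07,0.07,-0.42,0,87],
  [0.07,0.07,-0.42,0,87],
  [0.07,0.07,-0.42,0,87],
  [0.07,0.07,-0.42,0,60],
  [0.07,0.07,-0.42,0,40],
])

```text
time_s: 13.62
tcp_pos: [0.6407, -0.0841, 0.0207]
ee_rot: [[0.177, -0.984, -0.0], [-0.984, -0.177, -0.0], [0.0, 0.0, -1.0]]
wrist_force: [0.0, -0.5, 1.0]
gripper_width: 0.921
gripper_force: 0.0
```

servo_tool([
  [0,0,0,0,40],
  [0,0,0,0,40],
  [0,0,0,0,40],
  [0,0,0,0,40],
  [0,0,0,0,40],
])

```text
time_s: 14.03
tcp_pos: [0.6406, -0.0841, 0.021]
ee_rot: [[0.177, -0.984, 0.0], [-0.984, -0.177, 0.0], [0.0, -0.0, -1.0]]
wrist_force: [0.3, -0.5, 0.3]
gripper_width: 0.557
gripper_force: 0.6
```

servo_tool([
  [0,0,0,0,40],
  [0,0,0,0,40],
  [0,0,0,0,40],
  [0,0,0,0,40],
  [0,0,0,0,40],
])

```text
time_s: 14.45
tcp_pos: [0.6407, -0.0841, 0.0209]
ee_rot: [[0.177, -0.984, 0.0], [-0.984, -0.177, -0.0], [0.0, -0.0, -1.0]]
wrist_force: [0.6, 0.4, 2.0]
gripper_width: 0.514
gripper_force: 30.0
```

servo_tool([
  [0,0,0.2,0,40],
  [0,0,0.7,0,40],
  [0,0,1.6,0,40],
  [0,0,2.6,0,40],
  [0,0,3,0,40],
])

```text
time_s: 14.87
tcp_pos: [0.6427, -0.0843, 0.1154]
ee_rot: [[0.178, -0.984, 0.007], [-0.984, -0.178, -0.001], [0.002, -0.006, -1.0]]
wrist_force: [0.9, -0.4, 0.2]
gripper_width: 0.517
gripper_force: 30.0
```

servo_tool([
  [-1.2,-0.36,0,0,40],
  [-2.4,-0.72,0,0,40],
  [-3.6,-1.08,0,0,40],
  [-4.6,-1.38,0,0,40],
  [-4.9,-1.47,0,0,40],
])

```text
time_s: 15.28
tcp_pos: [0.4879, -0.129, 0.1104]
ee_rot: [[0.175, -0.985, -0.005], [-0.985, -0.175, 0.001], [-0.002, 0.005, -1.0]]
wrist_force: [-0.2, 0.5, -1.0]
gripper_width: 0.514
gripper_force: 30.0
```

servo_tool([
  [0,0,-0.7,0,40],
  [0,0,-1.4,0,40],
  [0,0,-2,0,40],
  [0,0,-2.2,0,40],
  [0,0,-2.2,0,40],
])

```text
time_s: 15.7
tcp_pos: [0.4927, -0.1282, 0.0434]
ee_rot: [[0.177, -0.984, -0.004], [-0.984, -0.177, -0.0], [-0.001, 0.004, -1.0]]
wrist_force: [0.3, -0.0, -0.6]
gripper_width: 0.515
gripper_force: 30.0
```

servo_tool([
  [0,0,0,0,40],
  [0,0,0,0,40],
  [0,0,0,0,40],
  [0,0,0,0,40],
  [0,0,0,0,40],
])

```text
time_s: 16.12
tcp_pos: [0.494, -0.1282, 0.0455]
ee_rot: [[0.177, -0.984, 0.001], [-0.984, -0.177, 0.0], [0.0, -0.001, -1.0]]
wrist_force: [-0.8, -0.4, -0.3]
gripper_width: 0.514
gripper_force: 30.0
```

Target z 0.024: −0.65 then slow.

servo_tool([
  [0,0,-0.2,0,40],
  [0,0,-0.4,0,40],
  [0,0,-0.55,0,40],
  [0,0,-0.62,0,40],
  [0,0,-0.62,0,40],
])

```text
time_s: 16.53
tcp_pos: [0.493, -0.1283, 0.0253]
ee_rot: [[0.177, -0.984, -0.002], [-0.984, -0.177, -0.0], [-0.0, 0.002, -1.0]]
wrist_force: [0.4, 0.2, -0.4]
gripper_width: 0.513
gripper_force: 30.0
```

servo_tool([
  [0,0,-0.02,0,40],
  [0,0,-0.04,0,40],
  [0,0,-0.06,0,40],
  [0,0,-0.08,0,40],
  [0,0,-0.08,0,40],
])

```text
time_s: 16.95
tcp_pos: [0.4937, -0.1282, 0.0239]
ee_rot: [[0.177, -0.984, 0.0], [-0.984, -0.177, -0.0], [0.0, -0.0, -1.0]]
wrist_force: [1.0, -0.2, -1.0]
gripper_width: 0.513
gripper_force: 30.0
```

servo_tool([
  [0,0,-0.01,0,40],
  [0,0,-0.02,0,40],
  [0,0,-0.03,0,40],
  [0,0,-0.03,0,40],
  [0,0,-0.03,0,40],
])

```text
time_s: 17.37
tcp_pos: [0.4937, -0.1282, 0.0238]
ee_rot: [[0.177, -0.984, 0.0], [-0.984, -0.177, -0.0], [0.0, -0.0, -1.0]]
wrist_force: [-1.6, 0.8, 6.7]
gripper_width: 0.519
gripper_force: 30.0
```

servo_tool([
  [0,0,0,0,87],
  [0,0,0,0,87],
  [0,0,0,0,87],
  [0,0,0,0,87],
  [0,0,0,0,87],
])

```text
time_s: 17.78
tcp_pos: [0.4951, -0.1282, 0.0235]
ee_rot: [[0.178, -0.984, 0.003], [-0.984, -0.178, -0.0], [0.001, -0.003, -1.0]]
wrist_force: [3.1, 0.2, 2.7]
gripper_width: 0.804
gripper_force: 1.6
```

servo_tool([
  [0,0,0.2,0,87],
  [0,0,0.7,0,87],
  [0,0,1.6,0,87],
  [0,0,2.6,0,87],
  [0,0,3.2,0,87],
])

```text
time_s: 18.2
tcp_pos: [0.4932, -0.1284, 0.1211]
ee_rot: [[0.177, -0.984, 0.0], [-0.984, -0.177, -0.0], [0.0, 0.0, -1.0]]
wrist_force: [0.7, 0.1, 0.5]
gripper_width: 0.995
gripper_force: 0.0
```

servo_tool([
  [1.15,-0.74,0,0,87],
  [2.3,-1.5,0,0,87],
  [3.4,-2.2,0,0,87],
  [4.5,-2.9,0,0,87],
  [5.08,-3.27,0,0,87],
])

```text
time_s: 18.62
tcp_pos: [0.6476, -0.2285, 0.1179]
ee_rot: [[0.176, -0.984, -0.001], [-0.984, -0.176, -0.0], [-0.0, 0.001, -1.0]]
wrist_force: [0.5, 0.4, -0.3]
gripper_width: 0.997
gripper_force: 0.0
```

servo_tool([
  [0,0,-1,0,87],
  [0,0,-2,0,87],
  [0,0,-2.8,0,87],
  [0,0,-2.8,0,87],
  [0,0,-2.8,0,87],
])

```text
time_s: 19.03
tcp_pos: [0.6441, -0.2263, 0.0332]
ee_rot: [[0.177, -0.984, -0.006], [-0.984, -0.177, 0.001], [-0.002, 0.006, -1.0]]
wrist_force: [0.8, 0.1, 1.0]
gripper_width: 1.003
gripper_force: 0.0
```

servo_tool([
  [0,0,0,0,87],
  [0,0,0,0,87],
  [0,0,0,0,87],
  [0,0,0,0,87],
  [0,0,0,0,87],
])

```text
time_s: 19.45
tcp_pos: [0.6464, -0.2263, 0.0362]
ee_rot: [[0.177, -0.984, 0.002], [-0.984, -0.177, -0.0], [0.001, -0.002, -1.0]]
wrist_force: [-0.8, 0.5, 0.1]
gripper_width: 1.003
gripper_force: 0.0
```

servo_tool([
  [0,0,-0.46,0,87],
  [0,0,-0.46,0,87],
  [0,0,-0.46,0,87],
  [0,0,-0.46,0,60],
  [0,0,-0.46,0,40],
])

```text
time_s: 19.87
tcp_pos: [0.6464, -0.2264, 0.0218]
ee_rot: [[0.177, -0.984, 0.001], [-0.984, -0.177, -0.0], [0.0, -0.001, -1.0]]
wrist_force: [-1.2, -0.3, 0.3]
gripper_width: 0.92
gripper_force: 0.0
```

servo_tool([
  [0,0,0,0,40],
  [0,0,0,0,40],
  [0,0,0,0,40],
  [0,0,0,0,40],
  [0,0,0,0,40],
])

```text
time_s: 20.28
tcp_pos: [0.646, -0.2263, 0.0212]
ee_rot: [[0.177, -0.984, 0.0], [-0.984, -0.177, -0.0], [0.0, -0.0, -1.0]]
wrist_force: [0.2, -0.4, -0.8]
gripper_width: 0.556
gripper_force: 0.0
```

servo_tool([
  [0,0,0,0,40],
  [0,0,0,0,40],
  [0,0,0,0,40],
  [0,0,0,0,40],
  [0,0,0,0,40],
])

```text
time_s: 20.7
tcp_pos: [0.6461, -0.2263, 0.0212]
ee_rot: [[0.177, -0.984, 0.0], [-0.984, -0.177, -0.0], [0.0, -0.0, -1.0]]
wrist_force: [-0.2, -1.6, 1.4]
gripper_width: 0.512
gripper_force: 30.0
```

servo_tool([
  [0,0,0.2,0,40],
  [0,0,0.7,0,40],
  [0,0,1.6,0,40],
  [0,0,2.6,0,40],
  [0,0,3,0,40],
])

```text
time_s: 21.12
tcp_pos: [0.6481, -0.227, 0.1161]
ee_rot: [[0.178, -0.984, 0.007], [-0.984, -0.178, -0.002], [0.003, -0.006, -1.0]]
wrist_force: [0.2, -0.8, 1.0]
gripper_width: 0.517
gripper_force: 30.0
```

Run:
```python
from h import *
s=r.sense();print(s['tcp_pos'],s['wrist_force'])
t=cap('top','t6.png')
print('light',tile(t,(.4937,-.1283),.012),'white',tile(t,(.507,-.2025),.012),'black',tile(t,(.672,.0575),.009))
```

```text
[ 0.64814593 -0.22695585  0.11605044] [ 0.18410493 -0.77743905  1.00368657]
light (0.493, -0.1333, 0.0226, 35) white (0.5062, -0.2018, 0.0241, 70) black (0.6718, 0.0571, 0.0232, 71)
```

servo_tool([
  [-0.8,0.8,0,0,40],
  [-1.7,1.75,0,0,40],
  [-2.6,2.7,0,0,40],
  [-3.5,3.6,0,0,40],
  [-4.4,4.5,0,0,40],
])

```text
time_s: 21.58
tcp_pos: [0.512, -0.0904, 0.1104]
ee_rot: [[0.176, -0.984, -0.001], [-0.984, -0.176, 0.0], [-0.0, 0.001, -1.0]]
wrist_force: [0.6, 1.9, 1.0]
gripper_width: 0.511
gripper_force: 30.0
```

servo_tool([
  [-0.7,0.75,0,0,40],
  [-1.13,1.23,0,0,40],
  [-1.13,1.23,-0.8,0,40],
  [-1.13,1.23,-1.6,0,40],
  [-1.13,1.23,-2.2,0,40],
])

```text
time_s: 22.0
tcp_pos: [0.479, -0.054, 0.044]
ee_rot: [[0.178, -0.984, -0.001], [-0.984, -0.178, 0.0], [-0.0, 0.001, -1.0]]
wrist_force: [0.0, 0.1, 0.4]
gripper_width: 0.517
gripper_force: 30.0
```

servo_tool([
  [0,0,0,0,40],
  [0,0,0,0,40],
  [0,0,0,0,40],
  [0,0,0,0,40],
  [0,0,0,0,40],
])

```text
time_s: 22.42
tcp_pos: [0.4809, -0.0544, 0.0462]
ee_rot: [[0.177, -0.984, 0.002], [-0.984, -0.177, 0.0], [-0.0, -0.002, -1.0]]
wrist_force: [1.2, -0.6, 0.1]
gripper_width: 0.52
gripper_force: 30.0
```

Target z 0.0242: −0.73 in total, the last part slow.

servo_tool([
  [-0.03,0,-0.2,0,40],
  [-0.03,0,-0.4,0,40],
  [-0.03,0,-0.55,0,40],
  [-0.03,0,-0.65,0,40],
  [-0.03,0,-0.65,0,40],
])

```text
time_s: 22.83
tcp_pos: [0.4786, -0.0546, 0.0247]
ee_rot: [[0.177, -0.984, -0.002], [-0.984, -0.177, -0.0], [0.0, 0.002, -1.0]]
wrist_force: [-0.6, -0.6, -0.5]
gripper_width: 0.518
gripper_force: 30.0
```

servo_tool([
  [0,0,-0.02,0,40],
  [0,0,-0.04,0,40],
  [0,0,-0.06,0,40],
  [0,0,-0.08,0,40],
  [0,0,-0.08,0,40],
])

```text
time_s: 23.25
tcp_pos: [0.4794, -0.0544, 0.0241]
ee_rot: [[0.177, -0.984, 0.0], [-0.984, -0.177, -0.0], [0.0, -0.0, -1.0]]
wrist_force: [-1.5, 0.9, 4.7]
gripper_width: 0.516
gripper_force: 30.0
```

servo_tool([
  [0,0,0,0,87],
  [0,0,0,0,87],
  [0,0,0,0,87],
  [0,0,0,0,87],
  [0,0,0,0,87],
])

```text
time_s: 23.67
tcp_pos: [0.4799, -0.0543, 0.0235]
ee_rot: [[0.177, -0.984, 0.001], [-0.984, -0.177, 0.0], [0.0, -0.001, -1.0]]
wrist_force: [-0.5, 0.5, 0.9]
gripper_width: 0.808
gripper_force: 0.5
```

servo_tool([
  [0,0,0.2,0,87],
  [0,0,0.7,0,87],
  [0,0,1.6,0,87],
  [0,0,2.6,0,87],
  [0,0,3.6,0,87],
])

```text
time_s: 24.08
tcp_pos: [0.4781, -0.0546, 0.1322]
ee_rot: [[0.177, -0.984, -0.002], [-0.984, -0.177, -0.0], [-0.0, 0.002, -1.0]]
wrist_force: [0.8, 1.0, 0.7]
gripper_width: 0.995
gripper_force: 0.0
```

servo_tool([
  [0.6,0.4,0,-0.12,87],
  [1.2,0.7,0,-0.24,87],
  [1.8,1.0,0,-0.36,87],
  [2.4,1.3,0,-0.48,87],
  [3,1.6,0,-0.6,87],
])

```text
time_s: 24.5
tcp_pos: [0.5693, -0.0061, 0.1314]
ee_rot: [[-0.415, -0.91, -0.001], [-0.91, 0.415, 0.0], [0.0, 0.001, -1.0]]
wrist_force: [0.7, -0.8, -0.3]
gripper_width: 0.995
gripper_force: 0.0
```

servo_tool([
  [0.6,0.4,0,-0.12,87],
  [1.2,0.8,0,-0.24,87],
  [1.8,1.2,0,-0.36,87],
  [2.4,1.6,0,-0.48,87],
  [2.8,2,0,-0.6,87],
])

```text
time_s: 24.92
tcp_pos: [0.6541, 0.054, 0.131]
ee_rot: [[-0.856, -0.516, -0.001], [-0.516, 0.856, -0.0], [0.001, 0.0, -1.0]]
wrist_force: [1.0, -0.5, -0.5]
gripper_width: 0.998
gripper_force: 0.0
```

servo_tool([
  [0,0.1,0,-0.12,87],
  [0,0.1,0,-0.24,87],
  [0,0.1,0,-0.36,87],
  [0,0.1,0,-0.48,87],
  [0,0.1,0,-0.5,87],
])

```text
time_s: 25.33
tcp_pos: [0.6526, 0.0565, 0.131]
ee_rot: [[-0.999, -0.046, -0.002], [-0.046, 0.999, -0.0], [0.002, -0.0, -1.0]]
wrist_force: [1.0, -0.7, 0.1]
gripper_width: 1.001
gripper_force: 0.0
```

Run:
```python
from h import *
s=r.sense();print(s['tcp_pos'],s['wrist_force'],s['joints'])
c=cap('wrist','w6.png'); t=cap('top','t7.png')
for z in(.006,.012): print('black',tile(c,(.672,.0575),z))
for n,g in(('dark',(.4801,-.0543)),('light',(.4937,-.1283)),('white',(.507,-.2025))): print(n,tile(t,g,.012))
w=cv2.resize(cv2.imread('pics/w6.png'),(480,300)); a=cv2.resize(cv2.imread('pics/t7.png')[150:280,230:430],(462,300)); o=np.zeros((600,480,3),np.uint8); o[:300]=w; o[300:,:462]=a; cv2.imwrite('pics/m6.png',o)
```

```text
[0.65258764 0.05652175 0.13098815] [ 1.04306485 -0.74849351  0.07250999] [ 1.90613343e+01  2.99374999e+01 -3.04494679e+00 -2.36821721e-02
 -5.71040562e+01 -1.06421438e+02]
black (0.6739, 0.0589, 0.0238, 349)
black (0.6719, 0.0588, 0.0233, 349)
dark (0.4787, -0.0547, 0.0236, 91)
light (0.4929, -0.1283, 0.0236, 78)
white (0.5062, -0.2018, 0.0241, 69)
```

View pics/m6.png

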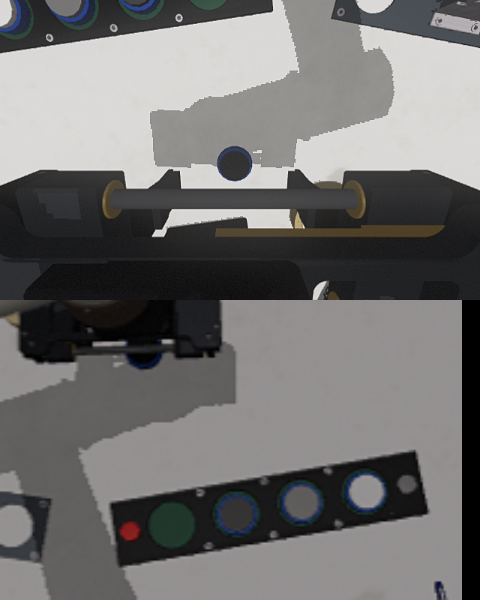

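The lower panel shows dark, light and white centred in their seats, with the seat at the red-knob end still empty. The upper panel shows the black tile ahead of the open fingers.

servo_tool([
  [0.66,0.06,0,0,87],
  [0.66,0.06,-1,0,87],
  [0.66,0.06,-2,0,87],
  [0.66,0.06,-3,0,87],
  [0.66,0.06,-3.2,0,87],
])

```text
time_s: 25.85
tcp_pos: [0.6691, 0.0574, 0.0296]
ee_rot: [[-0.999, -0.049, -0.01], [-0.049, 0.999, -0.002], [0.011, -0.001, -1.0]]
wrist_force: [-0.9, -0.3, -1.1]
gripper_width: 1.008
gripper_force: 0.0
```

servo_tool([
  [0,0,0,0,87],
  [0,0,0,0,87],
  [0,0,0,0,87],
  [0,0,0,0,87],
  [0,0,0,0,87],
])

```text
time_s: 26.27
tcp_pos: [0.674, 0.0587, 0.0373]
ee_rot: [[-0.999, -0.049, 0.003], [-0.049, 0.999, 0.001], [-0.003, 0.001, -1.0]]
wrist_force: [-0.5, -0.6, 0.1]
gripper_width: 1.001
gripper_force: 0.0
```

servo_tool([
  [-0.03,0,-0.47,0,87],
  [-0.03,0,-0.47,0,87],
  [-0.03,0,-0.47,0,87],
  [-0.03,0,-0.47,0,60],
  [-0.03,0,-0.47,0,40],
])

```text
time_s: 26.68
tcp_pos: [0.6726, 0.0585, 0.022]
ee_rot: [[-0.999, -0.049, 0.001], [-0.049, 0.999, 0.0], [-0.001, 0.0, -1.0]]
wrist_force: [0.3, 0.0, -0.6]
gripper_width: 0.92
gripper_force: 0.0
```

servo_tool([
  [0,0,0,0,40],
  [0,0,0,0,40],
  [0,0,0,0,40],
  [0,0,0,0,40],
  [0,0,0,0,40],
])

```text
time_s: 27.1
tcp_pos: [0.6721, 0.0584, 0.0212]
ee_rot: [[-0.999, -0.049, 0.0], [-0.049, 0.999, 0.0], [-0.0, 0.0, -1.0]]
wrist_force: [0.7, 0.5, 0.2]
gripper_width: 0.552
gripper_force: 0.0
```

servo_tool([
  [0,0,0,0,40],
  [0,0,0,0,40],
  [0,0,0,0,40],
  [0,0,0,0,40],
  [0,0,0,0,40],
])

```text
time_s: 27.52
tcp_pos: [0.6721, 0.0584, 0.0212]
ee_rot: [[-0.999, -0.049, 0.0], [-0.049, 0.999, 0.0], [-0.0, 0.0, -1.0]]
wrist_force: [-1.1, 0.4, 0.4]
gripper_width: 0.514
gripper_force: 30.0
```

servo_tool([
  [0,0,0.2,0,40],
  [0,0,0.7,0,40],
  [0,0,1.6,0,40],
  [0,0,2.6,0,40],
  [0,0,3,0,40],
])

```text
time_s: 27.93
tcp_pos: [0.6742, 0.0586, 0.1159]
ee_rot: [[-0.999, -0.05, 0.007], [-0.05, 0.999, 0.001], [-0.007, 0.0, -1.0]]
wrist_force: [1.2, 0.5, 0.6]
gripper_width: 0.515
gripper_force: 30.0
```

servo_tool([
  [-0.5,-0.1,0,0.12,40],
  [-1,-0.2,0,0.24,40],
  [-1.5,-0.3,0,0.36,40],
  [-2,-0.4,0,0.48,40],
  [-2.3,-0.43,0,0.57,40],
])

```text
time_s: 28.35
tcp_pos: [0.6011, 0.045, 0.1109]
ee_rot: [[-0.812, -0.584, -0.002], [-0.584, 0.812, 0.0], [0.001, 0.001, -1.0]]
wrist_force: [-0.8, 0.6, -0.7]
gripper_width: 0.516
gripper_force: 30.0
```

servo_tool([
  [-0.5,-0.1,0,0.12,40],
  [-1,-0.2,0,0.24,40],
  [-1.5,-0.3,0,0.36,40],
  [-2,-0.4,0,0.48,40],
  [-2.3,-0.43,0,0.57,40],
])

```text
time_s: 28.77
tcp_pos: [0.5321, 0.0321, 0.1109]
ee_rot: [[-0.368, -0.93, -0.002], [-0.93, 0.368, -0.0], [0.001, 0.002, -1.0]]
wrist_force: [-0.6, 0.6, -1.0]
gripper_width: 0.516
gripper_force: 30.0
```

servo_tool([
  [-0.5,-0.1,0,0.12,40],
  [-1,-0.2,0,0.24,40],
  [-1.5,-0.3,0,0.36,40],
  [-2,-0.4,0,0.48,40],
  [-2.25,-0.43,0,0.57,40],
])

```text
time_s: 29.18
tcp_pos: [0.4643, 0.019, 0.1109]
ee_rot: [[0.192, -0.981, -0.002], [-0.981, -0.192, -0.0], [-0.0, 0.002, -1.0]]
wrist_force: [-1.2, -0.7, -0.8]
gripper_width: 0.519
gripper_force: 30.0
```

servo_tool([
  [0,0,-0.7,0,40],
  [0,0,-1.4,0,40],
  [0,0,-2,0,40],
  [0,0,-2.2,0,40],
  [0,0,-2.2,0,40],
])

```text
time_s: 29.6
tcp_pos: [0.4654, 0.0192, 0.0439]
ee_rot: [[0.187, -0.982, -0.004], [-0.982, -0.187, -0.001], [0.001, 0.004, -1.0]]
wrist_force: [-0.4, 0.3, -0.1]
gripper_width: 0.517
gripper_force: 30.0
```

servo_tool([
  [0,0,0,0,40],
  [0,0,0,0,40],
  [0,0,0,0,40],
  [0,0,0,0,40],
  [0,0,0,0,40],
])

```text
time_s: 30.02
tcp_pos: [0.467, 0.0198, 0.0458]
ee_rot: [[0.187, -0.982, 0.001], [-0.982, -0.187, 0.001], [-0.0, -0.001, -1.0]]
wrist_force: [0.2, 0.7, -0.7]
gripper_width: 0.517
gripper_force: 30.0
```

servo_tool([
  [0,0,-0.2,0,40],
  [0,0,-0.4,0,40],
  [0,0,-0.55,0,40],
  [0,0,-0.64,0,40],
  [0,0,-0.64,0,40],
])

```text
time_s: 30.43
tcp_pos: [0.466, 0.0194, 0.0249]
ee_rot: [[0.187, -0.982, -0.002], [-0.982, -0.187, -0.001], [0.0, 0.002, -1.0]]
wrist_force: [0.4, -0.4, 0.4]
gripper_width: 0.516
gripper_force: 30.0
```

servo_tool([
  [0,0,-0.02,0,40],
  [0,0,-0.04,0,40],
  [0,0,-0.06,0,40],
  [0,0,-0.08,0,40],
  [0,0,-0.08,0,40],
])

```text
time_s: 30.85
tcp_pos: [0.4667, 0.0197, 0.0241]
ee_rot: [[0.187, -0.982, 0.0], [-0.982, -0.187, 0.0], [0.0, -0.0, -1.0]]
wrist_force: [-0.1, -0.7, 3.2]
gripper_width: 0.514
gripper_force: 30.0
```

Contact; release, rise, and move clear to check.

servo_tool([
  [0,0,0,0,87],
  [0,0,0,0,87],
  [0,0,0,0,87],
  [0,0,0,0,87],
  [0,0,0,0,87],
])

```text
time_s: 31.27
tcp_pos: [0.4666, 0.0197, 0.0235]
ee_rot: [[0.187, -0.982, -0.0], [-0.982, -0.187, -0.0], [0.0, 0.0, -1.0]]
wrist_force: [-0.1, -0.9, 0.6]
gripper_width: 0.814
gripper_force: 0.1
```

servo_tool([
  [0,0,0.2,0,87],
  [0,0,0.7,0,87],
  [0,0,1.8,0,87],
  [0,0,3,0,87],
  [0,0,4.2,0,87],
])

```text
time_s: 31.68
tcp_pos: [0.466, 0.0194, 0.1511]
ee_rot: [[0.187, -0.982, -0.001], [-0.982, -0.187, -0.001], [0.0, 0.001, -1.0]]
wrist_force: [1.8, 0.8, 0.3]
gripper_width: 0.996
gripper_force: 0.0
```

servo_tool([
  [1.3,0,0.3,0,87],
  [2.6,0,0.6,0,87],
  [3.9,0,1,0,87],
  [5.2,0,1.4,0,87],
  [6.5,0,1.5,0,87],
])

```text
time_s: 32.1
tcp_pos: [0.6641, 0.0195, 0.1978]
ee_rot: [[0.187, -0.982, 0.005], [-0.982, -0.187, 0.001], [0.0, -0.005, -1.0]]
wrist_force: [1.0, 1.7, 0.5]
gripper_width: 0.997
gripper_force: 0.0
```

Run:
```python
from h import *
t=cap('top','t8.png'); s=cap('scene')
for n,g in(('black',(.4665,.0196)),('dark',(.4801,-.0543)),('light',(.4937,-.1283)),('white',(.507,-.2025))): print(n,tile(t,g,.012))
a=cv2.resize(t['pixels'][190:290,150:430,::-1],(784,280)); b=cv2.resize(s['pixels'][180:320,210:420,::-1],(450,300)); o=np.zeros((580,784,3),np.uint8); o[:280]=a;o[280:,:450]=b
cv2.imwrite('pics/m8.png',o)
# bystanders: tape / timer shift versus first top picture
p=cv2.imread('pics/top0.png').astype(int); q=t['pixels'][:,:,::-1].astype(int)
for n,(x,y) in(('timer',(472,238)),('tape',(244,146))): print(n,np.abs(p-q)[y-24:y+24,x-24:x+24].mean())
```

```text
black (0.4655, 0.0206, 0.0239, 107)
dark (0.4787, -0.0547, 0.0236, 91)
light (0.4929, -0.1283, 0.0236, 77)
white (0.5062, -0.2018, 0.0241, 70)
timer 10.35329861111111
tape 19.54340277777778
```

View pics/m8.png

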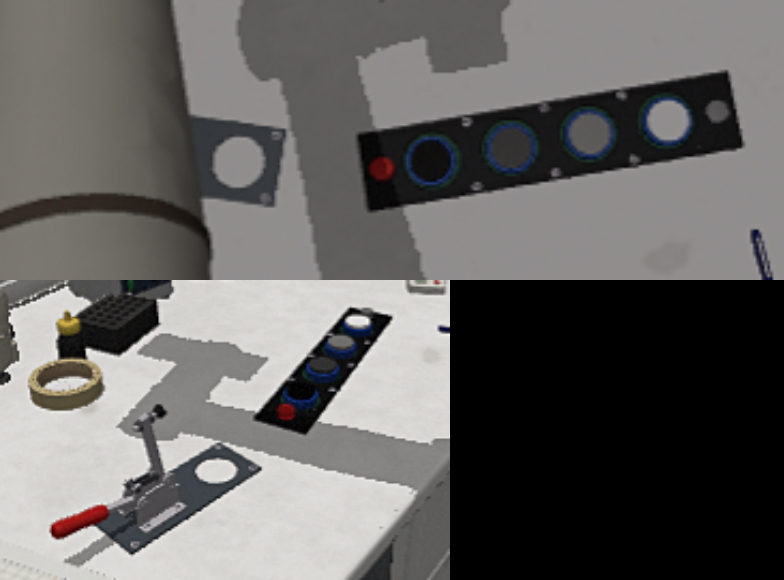

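The final view shows black, dark, light and white seated flat from the red knob to the grey knob. The clamp is open and the tape is untouched.

servo_tool([
  [0,0,0,0,87],
  [0,0,0,0,87],
  [0,0,0,0,87],
  [0,0,0,0,87],
  [0,0,0,0,87],
])

```text
time_s: 32.62
tcp_pos: [0.6608, 0.0197, 0.1953]
ee_rot: [[0.187, -0.982, 0.001], [-0.982, -0.187, 0.0], [-0.0, -0.001, -1.0]]
wrist_force: [-0.3, 0.1, 0.6]
gripper_width: 1.0
gripper_force: 0.0
```

```bash
python3 -c "
from station import r
print(r.finish_job())"
```

```text
the job is handed in; nothing more can be done
None
```

Job handed in at about 33 s: the four tiles sit in their seats, face up, black to white from the red knob to the grey knob, with the clamp left fully open and the timer and tape not touched by any move.

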